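# Hang the brush-washing pail on its stand

## Task

The calligraphy class is over: swing the flat-lying bail of the blue pail upright while the pail still stands on the table, then lift the pail by the red grip, keeping it level, and hang it by the bail wire on the twin hook of the stand. Lay the wire gently on the two hook arms behind their upturned tips, draw it towards the tips until it comes up against them, and let go only once the hook carries the pail: do not press hard on the hook, do not let the pail drop, and leave the inkstone, ink bottle and paperweight alone.

Things in the scene. Friction and masses are not known exactly. Their poses are not given: they have to be found in the camera images.
- pail: Loose blue steel pail, 140 mm across at the rim, 116 mm at the foot, 105 mm high; with its bail 0.3 to 0.6 kg (it changes). Origin: centre of its underside; z up its axis. At the start the bail lies flat and level, sticking out to the pail's -x side, stopped there by the ears.
- ears (a point): Point on the pail's axis, 92 mm above its underside, midway between the two ears. The bail turns about the line through it along the pail's y axis, with little friction; it falls back to flat if let go before it is upright.
- bail (a joint): Angle of the bail: 0 = lying flat towards the pail's -x side, pi/2 = upright over the pail (pail level), larger = falling over to the +x side.
- grip (a point): Centre of the red grip, a roller 18 mm thick and 60 mm long that turns freely on the bail's wire, 120 mm from the ear axis; y runs along it and the wire. Bail flat: 92 mm above the table, nothing below, 38 mm free between roller and pail. Upright: 212 mm above the pail's underside. On each side of the roller 36 mm of straight bare wire, 6 mm thick, then the bail bends down to the ears.
- stand: Stand fixed to the table: dark round foot 100 mm wide, steel post, black collar, yellow twin hook. Origin: on the table right below the seat, where the middle of the bail's wire ends up when it lies on the arms against the tips. z up; the upturned tips are on its -x side, the post on its +x side; the hung wire lies along its y axis.
- lowest_seat (a point): 235 mm above the stand's origin: the seat (wire axis) if the collar is at its lowest. HOOK HEIGHT IS NOT MEASURED: the collar is clamped anew each time, 0 to 50 mm higher than this; find it by feel. The hook is lightly sprung, down and along x: it gives 1 mm for each 4 N put on it. Over 15 N on it, in any direction, is too hard.
- post_top (a point): Top of the 16 mm post, 295 mm up, at x = +140 mm of the stand. The hook reaches from the collar to a cross bar at x = +75 mm; thence two level arms, 10 mm thick, at y = +-42 mm (74 mm free between for fingers) run to upturned tips at x = -8 mm, whose tops, at x = -13 mm, are 23 mm above a wire's axis on the arms. Bring the bail in over the tips: its legs pass outside the arms.
- inkstone: Bystander: black inkstone block 75 x 55 x 24 mm, loose. Origin: centre of its underside.
- ink: Bystander: black ink bottle with green cap, 48 mm in diameter, 75 mm high, loose. Origin: centre of its underside.
- weight: Bystander: brass paperweight bar 160 x 22 x 14 mm, loose. Origin: centre of its underside.

How it is judged:
By the outcome, as a careful person would: the job done as asked, in the order asked, and still so for the second after the job is handed in, with the robot touching nothing.
It also fails if it takes over 69 s, if anything falls off the work surface, if the arm or the gripper's body presses on something with over 40 N, if the wrist force passes 120 N, or if a joint passes its speed limit or range.

## Robot

A 6-joint arm with a two-finger parallel gripper is mounted at the origin on the work surface. World frame = base frame: x ahead of the robot, y to its left, z up, the work surface at z = 0. Lengths are in m, angles in rad, forces in N, time in s.
With the tool pointing down it reaches from about 0.25 to 0.775 m from the base axis. Payload 4 kg.
Tool frame: the origin (TCP) lies at the very end of the fingers, on their centre line; the grasp point (between the pads) lies hold_point_z behind it (hold_point_z is the distance from the TCP to the grasp point, in m); z points along the fingers, y is the direction in which the jaws open and shut (so a half turn about z gives the same grasp; the last joint's range is limited). The gripper opens to 94 mm and grips with 3 to 60 N. Pads are 16 mm wide; open, the fingers measure 119 mm over their backs; the gripper's body (75 mm by 177 mm) begins 78 mm behind the grasp point.
Start: joints at [-1.407, 0.087, 1.371, -0, 1.684, -0.103], TCP at [0.145, -0.531, 0.206] pointing down, gripper open.
Joint ranges: [-3.1, 3.1], [-0.76, 2.03], [0.27, 2.55], [-1.08, 4.22], [0.17, 2.65], [-2.57, 2.57]. Speed limits (rad/s): [2.79, 2.79, 3.14, 3.14, 3.14, 3.14].

## Interface

Orientations are given as [roll, pitch, yaw] about the fixed x, y, z axes, in that order (R = Rz(yaw) Ry(pitch) Rx(roll)).
In Python, from bench import * gives the robot as it stands.
- The arm moves only by the tool step_arm, never from a script. Its argument "increments" is text: rows parted by semicolons, each of 6 numbers parted by spaces: the shift along the tool's x, y, z in cm, then the turn, a rotation vector about the tool's x, y, z in rad. A call has 1 to 5 rows; each row shifts and turns the commanded pose from where the row before left it, along the tool's axes as they then stand; what a row does not reach is not made up. A row lasts 1/10 s, in which the tool goes at most 50 mm and 8.59 degrees, less where a joint would pass 70% of its speed; a pose out of reach is approached as far as the arm can. A call is refused whole if a number of a shift passes 5 or a number of a turn 0.15, either way. A call with a gripper value outside its range is refused whole. "claw" is the gripper's target within -1 to 1 (shut at 1, half-way at 0, fully open at -1), set as the call begins (left out, the last holds). The fingers move at their own pace and stop on an object; the grip force is fixed at half the most. Time passes only in rows, so rows that do not move let the fingers close. It gives the time, the measured TCP pose, the force and the opening at its end, in the units of the state.
- get_obs(): the state, without advancing time (a new reading comes with each control period).
- snapshot(name): name is "scene" or "side" or "wrist"; returns the picture (480x640x3 uint8, red, green, blue); there is no depth.
- calibration(name): a dict with "camera_matrix" (3x3 intrinsics, pixels), "k1" (the pictures are not rectified: a ray, as slopes to the right and down, at radius r is drawn at 1 + k1 r^2 times it, then the intrinsics apply), "eye" and "orientation" of the camera in the world; the wrist camera has in their place "tool_from_camera" (4x4, takes a point from camera to tool coordinates, whose origin is the TCP and whose axes are the flange's). Camera axes: x right, y up, looking along -z (the intrinsics and any distortion apply to the point x, -y, -z); pixel columns grow to the right and rows downward; lengths in m; the calibration is good to about 2 mm. A picture is of the moment at which its call begins: read the wrist's pose just before it. calibration takes no time and is no camera call.
- close_job(): hands the job in, once; it reports no verdict.
The state is a dict: "time": time; "joint_positions": joint angles; "qvel": joint speeds; "joint_torque": joint torques, N m; "tool_pos": TCP position; "ee_rot": TCP orientation; "wrist_force": force on the tool from outside, world axes, zero at the start; "wrist_torque": the same for the moment, N m; "width": finger opening in m.
Only numpy, scipy, OpenCV 4.12 (cv2) and the standard library are available. Lean on these libraries where they do the work, as an engineer would, in place of code of your own. Each camera call takes 0.05 s, during which the arm holds its last target. There are 200 camera calls.

## Working session

There is one attempt and no reset: what is moved stays moved. The work goes in short steps, Python scripts to look and compute and a tool call to move; the robot and the scene stay as the last step left them, time stands still between calls to the robot, and variables do not carry over. Pictures are saved under pics/ and viewed, about 8 in all and at most 12, crops included, and the job is handed in when it is done.

Besides the shell and the picture viewer there is one more tool, called after "Call:" as name(argument=value, ...) on one line, values as JSON. step_arm: Moves the arm, as the interface text tells. Its arguments: {"type":"object","properties":{"increments":{"type":"string"},"claw":{"type":"number"}},"required":["increments"]}

```bash
ls; mkdir -p pics
python3 - <<'E'
from bench import *
import cv2
o=get_obs(); print({k:o[k] for k in o})
for n in("scene","side","wrist"):
    print(n,calibration(n))
a=snapshot("scene");b=snapshot("side");c=snapshot("wrist")
for n,i in zip(("scene","side","wrist"),(a,b,c)): cv2.imwrite(f"pics/{n}0.png",cv2.cvtColor(i,cv2.COLOR_RGB2BGR))
E
```

```text
pics
{'time': 0.0, 'joint_positions': array([-1.40707064e+00,  8.79434907e-02,  1.37225843e+00, -2.45397867e-05,
        1.68359036e+00, -1.03099054e-01]), 'qvel': array([-7.58534431e-05,  5.91667672e-04,  3.69150675e-04,  1.47966487e-03,
        1.17285635e-03,  6.31256207e-04]), 'joint_torque': array([-1.51025852e-04, -3.40178382e+01, -3.02427757e+01,  7.18009192e-02,
        3.29696818e-02, -1.73987601e-04]), 'tool_pos': array([ 0.14491563, -0.52999231,  0.20430835]), 'ee_rot': array([-3.13940219e+00, -2.02117913e-04,  2.66821784e-01]), 'wrist_force': array([-0.98946058,  0.6204029 ,  0.04001026]), 'wrist_torque': array([0.00296765, 0.04954706, 0.01584929]), 'width': 0.09438196852679571}
scene {'camera_matrix': array([[609.23278609,   0.        , 323.30373544],
       [  0.        , 609.23278609, 238.12584425],
       [  0.        ,   0.        ,   1.        ]]), 'k1': -0.00450667726192574, 'eye': array([1.19436333, 0.54350444, 0.78305349]), 'orientation': array([0.95497357, 0.01092289, 2.32726478])}
side {'camera_matrix': array([[488.06572315,   0.        , 322.16094619],
       [  0.        , 488.06572315, 227.3177044 ],
       [  0.        ,   0.        ,   1.        ]]), 'k1': -0.1286134222348062, 'eye': array([0.29122448, 0.57543446, 0.88578058]), 'orientation': array([ 0.7924386 ,  0.01480237, -2.67981129])}
wrist {'camera_matrix': array([[331.61222773,   0.        , 326.70497131],
       [  0.        , 331.61222773, 235.78990813],
       [  0.        ,   0.        ,   1.        ]]), 'k1': -0.038639867424473326, 'tool_from_camera': array([[-5.93365775e-04,  9.59997619e-01,  2.80007535e-01,
         8.14370678e-02],
       [ 9.99999821e-01,  5.89745014e-04,  9.71825986e-05,
         1.06556320e-03],
       [-7.18379845e-05,  2.80007543e-01, -9.59997797e-01,
        -1.79975348e-01],
       [ 0.00000000e+00,  0.00000000e+00,  0.00000000e+00,
         1.00000000e+00]])}
```

View pics/scene0.png

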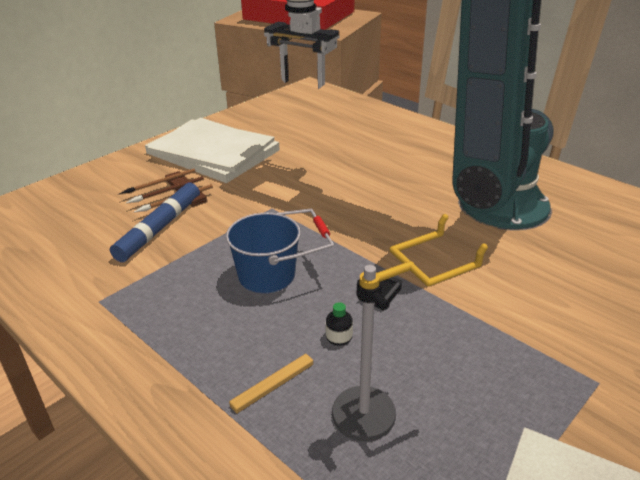

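View pics/side0.png

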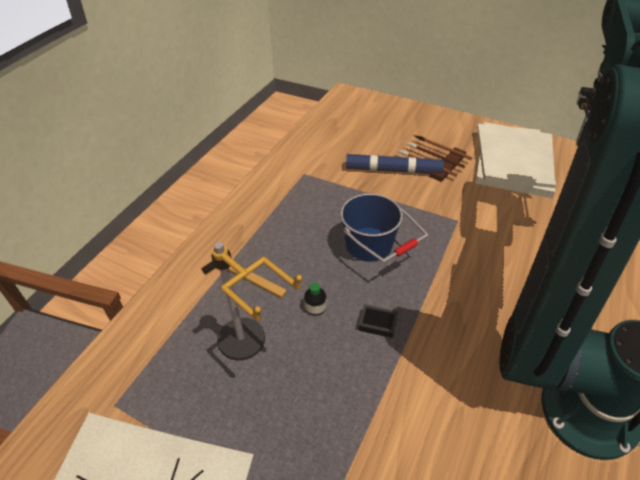

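Run:
```python
import bench
print({k:getattr(bench,k) for k in dir(bench) if not k.startswith('__')})
```

```text
{'IKError': <class 'bench.IKError'>, 'calibration': <function make.<locals>.<lambda> at 0x7fd6a58a0680>, 'close_job': <function connect.<locals>.done at 0x7fd6a5f87740>, 'get_obs': <function make.<locals>.<lambda> at 0x7fd6a58a05e0>, 'hold_point_z': 0.0188, 'snapshot': <function make.<locals>.drawn_camera at 0x7fd6a58a00e0>}
```

```bash
cat > h.py <<'E'
import numpy as np, cv2
from scipy.spatial.transform import Rotation as R
from bench import *
def cam(name,o=None):
    c=calibration(name)
    if 'eye' in c: return c,np.array(c['eye']),R.from_euler('xyz',c['orientation']).as_matrix()
    o=o or get_obs(); T=c['tool_from_camera']; Rt=R.from_euler('xyz',o['ee_rot']).as_matrix()
    return c,o['tool_pos']+Rt@T[:3,3],Rt@T[:3,:3]
def ray(name,p,o=None):
    c,e,M=cam(name,o); K=c['camera_matrix']
    d=cv2.undistortPoints(np.array([[p]],float),K,np.array([c['k1'],0,0,0.]))[0,0]
    v=M@np.array([d[0],-d[1],-1]); return e,v/np.linalg.norm(v)
def plane(name,p,z,o=None):
    e,v=ray(name,p,o); return e+v*(z-e[2])/v[2]
def tri(rs):
    A=sum(np.eye(3)-np.outer(v,v) for e,v in rs); b=sum((np.eye(3)-np.outer(v,v))@e for e,v in rs)
    x=np.linalg.solve(A,b); return x,[np.linalg.norm((np.eye(3)-np.outer(v,v))@(x-e)) for e,v in rs]
def proj(name,X,o=None):
    c,e,M=cam(name,o); q=M.T@(np.array(X)-e); x,y=q[0]/-q[2],-q[1]/-q[2]; s=1+c['k1']*(x*x+y*y)
    K=c['camera_matrix']; return np.array([K[0,0]*x*s+K[0,2],K[1,1]*y*s+K[1,2]])
def hsv(im): return cv2.cvtColor(im,cv2.COLOR_RGB2HSV)
def grab(n,f=None):
    im=snapshot(n)
    if f: cv2.imwrite('pics/'+f,cv2.cvtColor(im,cv2.COLOR_RGB2BGR))
    return im
E
python3 - <<'E'
from h import *
np.set_printoptions(precision=4,suppress=True)
im={n:cv2.cvtColor(cv2.imread(f'pics/{n}0.png'),cv2.COLOR_BGR2RGB) for n in('scene','side')}
def blobs(n,lo,hi,box,mn=15):
    h=hsv(im[n]); m=cv2.inRange(h,np.array(lo),np.array(hi)); k=np.zeros_like(m); x0,y0,x1,y1=box; k[y0:y1,x0:x1]=m[y0:y1,x0:x1]
    return k
g={}
for n,box in(('scene',(290,200,350,260)),('side',(380,220,440,270))):
    m=blobs(n,(0,150,80),(8,255,255),box)|blobs(n,(172,150,80),(180,255,255),box)
    ys,xs=np.nonzero(m); (c,s,a)=cv2.minAreaRect(np.c_[xs,ys].astype(np.float32)); 
    P=np.c_[xs,ys].astype(float); u=np.linalg.svd(P-P.mean(0),full_matrices=0)[2][0]; t=(P-P.mean(0))@u
    g[n]=P.mean(0); print(n,len(xs),g[n],s,'plane',plane(n,g[n],.092)); 
    e=[plane(n,P.mean(0)+u*k,.092) for k in(t.min(),t.max())]; print(' ends',e, np.linalg.norm(e[0]-e[1]),np.arctan2(*(e[1]-e[0])[[1,0]]))
print('grip',tri([ray(n,g[n]) for n in g]))
# blue pail body
for n,box in(('scene',(220,205,305,300)),('side',(335,190,410,265))):
    m=blobs(n,(100,90,20),(125,255,255),box); ys,xs=np.nonzero(m); print(n,'blue',len(xs),xs.min(),xs.max(),ys.min(),ys.max())
# yellow
for n,box in(('scene',(360,205,500,300)),('side',(205,240,310,325))):
    m=blobs(n,(18,150,90),(30,255,255),box); 
    cv2.imwrite(f'pics/m_{n}.png',m); nn,l,st,ce=cv2.connectedComponentsWithStats(m)
    print(n,st[1:][st[1:,4]>15])
S={'tipA':(445,218),'tipB':(484,247),'top':(370,268),'foot':(364,412)}
D={'t1':(298,279),'t2':(257,309),'top':(219,247),'foot':(241,338)}
for a in S:
    for b in D:
        x,r=tri([ray('scene',S[a]),ray('side',D[b])])
        if r[0]<.01: print(a,b,x,r)
print(plane('scene',S['foot'],0),plane('side',D['foot'],0),plane('scene',S['top'],.295),plane('side',D['top'],.295))
E
```

```text
scene 177 [320.7119 225.2825] (22.4663143157959, 8.746427536010742) plane [ 0.4601 -0.1671  0.092 ]
 ends [array([ 0.4434, -0.1989,  0.092 ]), array([ 0.4776, -0.1337,  0.092 ])] 0.07352991180117409 1.08785868115459
side 173 [405.9653 246.6358] (7.202940464019775, 24.00980567932129) plane [ 0.4647 -0.1659  0.092 ]
 ends [array([ 0.4501, -0.1942,  0.092 ]), array([ 0.4789, -0.1384,  0.092 ])] 0.06276725180756285 1.095477209169445
grip (array([ 0.464 , -0.1631,  0.0955]), [np.float64(0.00028914404131650986), np.float64(0.00028914404131663156)])
scene blue 3880 229 296 215 292
side blue 1976 344 394 196 260
scene [[ 360  214  128   75 1849]]
side [[213 247  89  73 971]]
tipA t1 [0.5468 0.1653 0.2997] [np.float64(2.336678332271424e-05), np.float64(2.336678332254684e-05)]
tipA top [0.6443 0.2195 0.3744] [np.float64(0.003392583069217149), np.float64(0.003392583069217053)]
tipB t2 [0.5729 0.2441 0.3017] [np.float64(0.0007973204057055895), np.float64(0.0007973204057057556)]
top t1 [0.5982 0.0784 0.1861] [np.float64(0.006133235613911055), np.float64(0.006133235613911024)]
top top [0.7028 0.1566 0.2929] [np.float64(0.0011295620237914774), np.float64(0.0011295620237915778)]
foot foot [0.7048 0.1569 0.0098] [np.float64(0.0006303657352339691), np.float64(0.0006303657352340625)]
[0.6988 0.1527 0.    ] [0.7096 0.1515 0.    ] [0.7043 0.1568 0.295 ] [0.7008 0.1595 0.295 ]
```

```bash
cat > plan.py <<'E'
import sys,numpy as np
from scipy.spatial.transform import Rotation as R
# plan(pose [x,y,z,yaw], list of (x,y,z,yaw)): rows for tool pointing straight down
def plan(p,wps):
    p=np.array(p,float); out=[]
    for w in wps:
        w=np.array(w,float); c,s=np.cos(p[3]),np.sin(p[3]); d=w-p
        t=np.round([100*(c*d[0]+s*d[1]),100*(s*d[0]-c*d[1]),-100*d[2]],2); a=round(-d[3],3)
        out.append("%g %g %g 0 0 %g"%(*t,a))
        p=p+np.array([(c*t[0]+s*t[1])/100,(s*t[0]-c*t[1])/100,-t[2]/100,-a])
    for i in range(0,len(out),5): print("; ".join(out[i:i+5]))
    print('end',p.round(4))
def lin(a,b,n): return [np.array(a)+(np.array(b)-np.array(a))*k/n for k in range(1,n+1)]
E
python3 - <<'E'
from h import *; from plan import *
np.set_printoptions(precision=4,suppress=True)
print(plane('scene',(264,237),.105),plane('side',(371,215),.105))
a=(.145,-.531,.206,.267); plan(a,lin(a,(.463,-.165,.2,1.091),15))
E
```

```text
[ 0.5773 -0.2069  0.105 ] [ 0.5697 -0.2144  0.105 ]
2.69 -1.79 0.04 0 0 -0.055; 2.78 -1.65 0.04 0 0 -0.055; 2.87 -1.49 0.04 0 0 -0.055; 2.95 -1.32 0.04 0 0 -0.055; 3.01 -1.17 0.04 0 0 -0.055
3.08 -1 0.04 0 0 -0.055; 3.12 -0.82 0.04 0 0 -0.055; 3.17 -0.65 0.04 0 0 -0.054; 3.2 -0.49 0.04 0 0 -0.055; 3.21 -0.3 0.04 0 0 -0.055
3.23 -0.13 0.04 0 0 -0.055; 3.23 0.05 0.04 0 0 -0.055; 3.23 0.23 0.04 0 0 -0.055; 3.21 0.41 0.04 0 0 -0.055; 3.18 0.58 0.04 0 0 -0.055
end [ 0.4631 -0.165   0.2     1.091 ]
```

Call:
step_arm(increments="2.69 -1.79 0.04 0 0 -0.055; 2.78 -1.65 0.04 0 0 -0.055; 2.87 -1.49 0.04 0 0 -0.055; 2.95 -1.32 0.04 0 0 -0.055; 3.01 -1.17 0.04 0 0 -0.055", claw=0)

```text
time: 0.65
tool_pos: [0.2516, -0.4074, 0.2031]
ee_rot: [-3.141, -0.0, 0.544]
wrist_force: [0.7, -0.3, 0.6]
width: 0.0576
```

Call:
step_arm(increments="3.08 -1 0.04 0 0 -0.055; 3.12 -0.82 0.04 0 0 -0.055; 3.17 -0.65 0.04 0 0 -0.054; 3.2 -0.49 0.04 0 0 -0.055; 3.21 -0.3 0.04 0 0 -0.055")

```text
time: 1.15
tool_pos: [0.3576, -0.2854, 0.2012]
ee_rot: [-3.141, 0.0, 0.818]
wrist_force: [0.3, -0.2, 0.1]
width: 0.047
```

Call:
step_arm(increments="3.23 -0.13 0.04 0 0 -0.055; 3.23 0.05 0.04 0 0 -0.055; 3.23 0.23 0.04 0 0 -0.055; 3.21 0.41 0.04 0 0 -0.055; 3.18 0.58 0.04 0 0 -0.055")

```text
time: 1.65
tool_pos: [0.4637, -0.1634, 0.1991]
ee_rot: [-3.141, 0.0, 1.093]
wrist_force: [0.7, -0.6, -0.5]
width: 0.0472
```

Call:
step_arm(increments="0 0 0 0 0 0; 0 0 0 0 0 0; 0 0 0 0 0 0")

```text
time: 1.95
tool_pos: [0.4625, -0.1653, 0.1993]
ee_rot: [-3.141, 0.001, 1.09]
wrist_force: [0.5, 0.5, -0.1]
width: 0.047
```

Run:
```python
from h import *
np.set_printoptions(precision=4,suppress=True)
o=get_obs(); im=grab('wrist','w1.png'); print(o['tool_pos'],o['ee_rot'],o['wrist_force'],o['width'])
np.save('w1.npy',np.r_[o['tool_pos'],o['ee_rot']])
h=hsv(im); m=cv2.inRange(h,(0,150,60),(8,255,255))|cv2.inRange(h,(172,150,60),(180,255,255))
n,l,st,ce=cv2.connectedComponentsWithStats(m); i=1+st[1:,4].argmax(); print(st[i],ce[i])
ys,xs=np.nonzero(l==i); P=np.c_[xs,ys].astype(float); u=np.linalg.svd(P-P.mean(0),full_matrices=0)[2][0]; t=(P-P.mean(0))@u
print(plane('wrist',ce[i],.095,o)); e=[plane('wrist',P.mean(0)+u*k,.095,o) for k in(t.min(),t.max())]; print(e,np.linalg.norm(e[1]-e[0]),np.arctan2(*(e[1]-e[0])[[1,0]]))
```

```text
[ 0.4625 -0.1653  0.1993] [-3.1412  0.0007  1.0895] [ 0.4834  0.5034 -0.1018] 0.046979404553104356
[ 319  200   18   66 1124] [327.3683 232.3799]
[ 0.4638 -0.1649  0.095 ]
[array([ 0.4776, -0.1392,  0.095 ]), array([ 0.4492, -0.1923,  0.095 ])] 0.06029195037116716 -2.0618809181168185
```

View pics/w1.png

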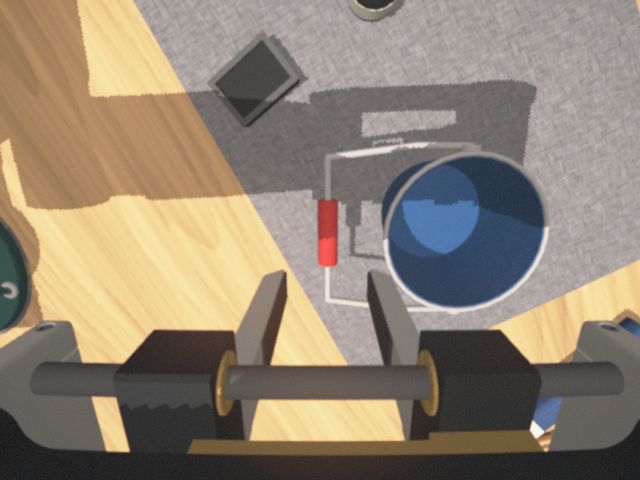

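Run:
```python
from h import *
np.set_printoptions(precision=4,suppress=True)
w=np.load('w1.npy'); o={'tool_pos':w[:3],'ee_rot':w[3:]}
pts=[(383,235),(549,222),(447,310),(470,152),(405,180),(400,285),(535,180),(520,280)]
Q=np.array([plane('wrist',p,.105,o) for p in pts])[:,:2]
A=np.c_[2*Q,np.ones(len(Q))]; s=np.linalg.lstsq(A,(Q**2).sum(1),rcond=None)[0]
r=np.sqrt(s[2]+s[:2]@s[:2]); print('centre',s[:2],'r',r,np.linalg.norm(Q-s[:2],axis=1)-r)
g=np.array([.4638,-.1649]); d=s[:2]-g; print(np.linalg.norm(d),np.arctan2(d[1],d[0])+np.pi/2)
print([plane('wrist',p,.092,o) for p in((327,157),(327,300))])
```

```text
centre [ 0.5699 -0.22  ] r 0.0718294639619517 [-0.0003  0.0016  0.001  -0.0016  0.0012 -0.0004  0.0002 -0.0018]
0.1195463951276979 1.091623794113893
[array([ 0.4938, -0.1068,  0.092 ]), array([ 0.432 , -0.2251,  0.092 ])]
```

Call:
step_arm(increments="0 0.04 2 0 0 0; 0 0 2 0 0 0; 0 0 2 0 0 0; 0 0 2 0 0 0; 0 0 1.5 0 0 0")

```text
time: 2.5
tool_pos: [0.4623, -0.1657, 0.1032]
ee_rot: [-3.14, 0.0, 1.088]
wrist_force: [0.1, 0.5, 0.2]
width: 0.047
```

Call:
step_arm(increments="0 0 1.2 0 0 0; 0 0 1 0 0 0; 0 0 0.6 0 0 0; 0 0 0.4 0 0 0; 0 0 0 0 0 0")

```text
time: 3.0
tool_pos: [0.4634, -0.1649, 0.0723]
ee_rot: [-3.141, 0.0, 1.091]
wrist_force: [-0.2, -0.8, 0.2]
width: 0.0468
```

Call:
step_arm(increments="0 0 0 0 0 0; 0 0 0 0 0 0")

```text
time: 3.2
tool_pos: [0.464, -0.165, 0.0732]
ee_rot: [3.14, 0.0, 1.091]
wrist_force: [0.0, 0.9, 0.7]
width: 0.0469
```

Run:
```python
from h import *
np.set_printoptions(precision=4,suppress=True)
o=get_obs(); im=grab('wrist','w2.png'); print(o['tool_pos'],o['ee_rot'],o['wrist_force'],o['width'])
```

```text
[ 0.464  -0.165   0.0732] [3.1402 0.     1.091 ] [0.0363 0.9186 0.7159] 0.0469165857557407
```

View pics/w2.png

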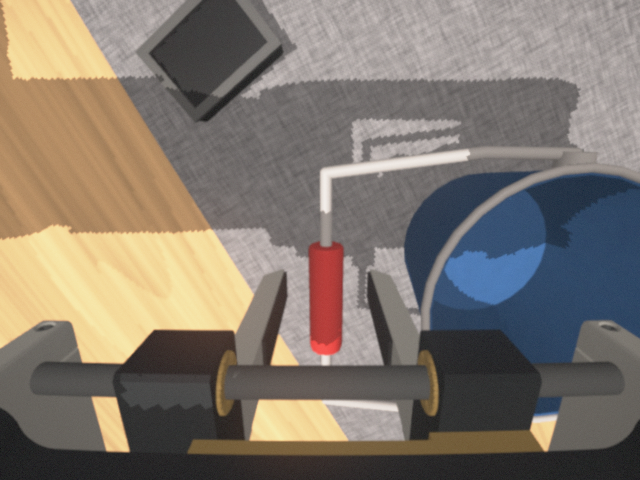

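Call:
step_arm(increments="0 0 0 0 0 0; 0 0 0 0 0 0; 0 0 0 0 0 0; 0 0 0 0 0 0; 0 0 0 0 0 0", claw=1)

```text
time: 3.75
tool_pos: [0.4635, -0.1648, 0.0725]
ee_rot: [-3.142, 0.0, 1.091]
wrist_force: [-0.8, -0.3, -1.2]
width: 0.0171
```

Call:
step_arm(increments="0 0 0 0 0 0; 0 0 0 0 0 0; 0 0 0 0 0 0")

```text
time: 4.05
tool_pos: [0.4635, -0.1648, 0.0725]
ee_rot: [-3.142, 0.0, 1.091]
wrist_force: [-1.1, -0.4, 0.0]
width: 0.017
```

Run:
```python
import numpy as np
t=np.linspace(0,np.pi/2,26); y=12*(1-np.cos(t)); z=-12*np.sin(t)
Y=np.diff(np.round(y,2)); Z=np.diff(np.round(z,2))
for i in range(0,25,5): print("; ".join("0 %.2f %.2f 0 0 0"%(a,b) for a,b in zip(Y[i:i+5],Z[i:i+5])))
```

```text
0 0.02 -0.75 0 0 0; 0 0.07 -0.75 0 0 0; 0 0.12 -0.75 0 0 0; 0 0.17 -0.73 0 0 0; 0 0.21 -0.73 0 0 0
0 0.25 -0.71 0 0 0; 0 0.30 -0.69 0 0 0; 0 0.34 -0.67 0 0 0; 0 0.39 -0.65 0 0 0; 0 0.42 -0.62 0 0 0
0 0.46 -0.60 0 0 0; 0 0.50 -0.56 0 0 0; 0 0.54 -0.54 0 0 0; 0 0.56 -0.50 0 0 0; 0 0.60 -0.46 0 0 0
0 0.62 -0.42 0 0 0; 0 0.65 -0.39 0 0 0; 0 0.67 -0.34 0 0 0; 0 0.69 -0.30 0 0 0; 0 0.71 -0.25 0 0 0
0 0.73 -0.21 0 0 0; 0 0.73 -0.17 0 0 0; 0 0.75 -0.12 0 0 0; 0 0.75 -0.07 0 0 0; 0 0.75 -0.02 0 0 0
```

Gripped (17 mm on the 18 mm roller). Swing the bail.

Call:
step_arm(increments="0 0.02 -0.75 0 0 0; 0 0.07 -0.75 0 0 0; 0 0.12 -0.75 0 0 0; 0 0.17 -0.73 0 0 0; 0 0.21 -0.73 0 0 0")

```text
time: 4.55
tool_pos: [0.4685, -0.1675, 0.1103]
ee_rot: [-3.141, 0.0, 1.091]
wrist_force: [-1.6, 0.4, -0.1]
width: 0.017
```

Call:
step_arm(increments="0 0.25 -0.71 0 0 0; 0 0.30 -0.69 0 0 0; 0 0.34 -0.67 0 0 0; 0 0.39 -0.65 0 0 0; 0 0.42 -0.62 0 0 0")

```text
time: 5.05
tool_pos: [0.484, -0.1755, 0.1437]
ee_rot: [-3.141, 0.0, 1.091]
wrist_force: [-2.8, 1.1, 2.1]
width: 0.0171
```

Call:
step_arm(increments="0 0.46 -0.60 0 0 0; 0 0.50 -0.56 0 0 0; 0 0.54 -0.54 0 0 0; 0 0.56 -0.50 0 0 0; 0 0.60 -0.46 0 0 0")

```text
time: 5.55
tool_pos: [0.5081, -0.1881, 0.1704]
ee_rot: [3.141, 0.0, 1.091]
wrist_force: [-1.8, 0.3, 3.1]
width: 0.0169
```

Call:
step_arm(increments="0 0.62 -0.42 0 0 0; 0 0.65 -0.39 0 0 0; 0 0.67 -0.34 0 0 0; 0 0.69 -0.30 0 0 0; 0 0.71 -0.25 0 0 0")

```text
time: 6.05
tool_pos: [0.5379, -0.2036, 0.187]
ee_rot: [3.14, 0.0, 1.091]
wrist_force: [-2.2, 0.3, 3.5]
width: 0.0169
```

Run:
```python
from h import *
np.set_printoptions(precision=4,suppress=True)
o=get_obs(); print(o['tool_pos'],o['wrist_force'],o['width']); a=grab('scene');b=grab('side')
c=np.hstack([cv2.resize(a[180:310,200:360],(480,390)),cv2.resize(b[160:280,320:450],(320,296))[:296] if 0 else cv2.resize(b[150:280,330:437],(320,390))])
cv2.imwrite('pics/c3.png',cv2.cvtColor(c,cv2.COLOR_RGB2BGR))
```

```text
[ 0.5379 -0.2036  0.187 ] [-2.1643  0.3363  3.4793] 0.016894782082003935
```

View pics/c3.png

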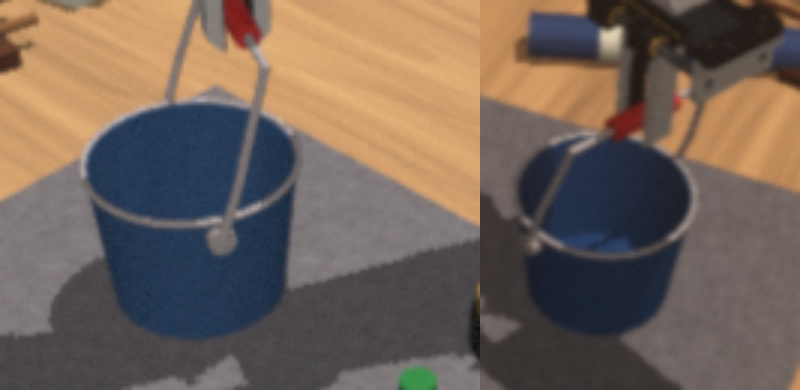

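Call:
step_arm(increments="0 0.73 -0.26 0 0 0; 0 0.73 -0.22 0 0 0; 0 0.75 -0.12 0 0 0; 0 0.75 -0.07 0 0 0; 0 0.75 -0.02 0 0 0")

```text
time: 6.65
tool_pos: [0.5704, -0.2205, 0.1926]
ee_rot: [-3.14, 0.0, 1.091]
wrist_force: [-0.4, -0.3, -2.0]
width: 0.0173
```

Call:
step_arm(increments="0 0 0 0 0 0; 0 0 0 0 0 0; 0 0 0 0 0 0")

```text
time: 6.95
tool_pos: [0.5696, -0.2199, 0.1926]
ee_rot: [-3.14, -0.0, 1.091]
wrist_force: [0.3, 0.1, -4.2]
width: 0.0173
```

Run:
```python
from h import *
np.set_printoptions(precision=4,suppress=True)
o=get_obs(); print(o['tool_pos'],o['wrist_force'],o['width']); a=grab('scene');b=grab('side')
cv2.imwrite('pics/s4.png',cv2.cvtColor(a,cv2.COLOR_RGB2BGR));cv2.imwrite('pics/d4.png',cv2.cvtColor(b,cv2.COLOR_RGB2BGR))
for n,im,box in(('scene',a,(190,190,310,310)),('side',b,(325,180,420,275))):
    x0,y0,x1,y1=box; m=cv2.inRange(hsv(im),(100,90,20),(125,255,255)); k=np.zeros_like(m);k[y0:y1,x0:x1]=m[y0:y1,x0:x1]
    n_,l,st,ce=cv2.connectedComponentsWithStats(k); print(n,st[1+st[1:,4].argmax()],ce[1+st[1:,4].argmax()])
    im0=cv2.cvtColor(cv2.imread(f'pics/{n}0.png'),cv2.COLOR_BGR2RGB); m=cv2.inRange(hsv(im0),(100,90,20),(125,255,255)); k=np.zeros_like(m);k[y0:y1,x0:x1]=m[y0:y1,x0:x1]
    n_,l,st,ce=cv2.connectedComponentsWithStats(k); print(' at start',st[1+st[1:,4].argmax()],ce[1+st[1:,4].argmax()])
```

```text
[ 0.5696 -0.2199  0.1926] [ 0.3012  0.0853 -4.2021] 0.017304356531744884
scene [ 232  244   65   49 1966] [265.3957 270.8535]
 at start [ 229  215   68   38 2014] [262.7224 233.3287]
side [ 349  196   43   38 1282] [369.3588 214.9867]
 at start [ 344  196   44   38 1255] [365.8359 214.357 ]
```

Call:
step_arm(increments="0 0 0.06 0 0 0; 0 0 0 0 0 0; 0 0 0 0 0 0; 0 0 0 0 0 0")

```text
time: 7.45
tool_pos: [0.5698, -0.22, 0.1927]
ee_rot: [-3.141, -0.0, 1.091]
wrist_force: [0.2, -0.3, -4.1]
width: 0.0172
```

Call:
step_arm(increments="0 0 -0.06 0 0 0; 0 0 -0.1 0 0 0; 0 0 -0.2 0 0 0; 0 0 -0.3 0 0 0; 0 0 -0.4 0 0 0")

```text
time: 7.95
tool_pos: [0.5699, -0.2202, 0.2037]
ee_rot: [-3.141, 0.0, 1.091]
wrist_force: [0.4, -0.3, -4.8]
width: 0.0169
```

Call:
step_arm(increments="0 0 -0.5 0 0 0; 0 0 -0.5 0 0 0; 0 0 -0.4 0 0 0; 0 0 -0.2 0 0 0; 0 0 0 0 0 0")

```text
time: 8.45
tool_pos: [0.5701, -0.2203, 0.22]
ee_rot: [3.141, 0.0, 1.091]
wrist_force: [0.4, -0.4, -4.8]
width: 0.0171
```

Call:
step_arm(increments="0 0 0 0 0 0; 0 0 0 0 0 0; 0 0 0 0 0 0")

```text
time: 8.75
tool_pos: [0.5698, -0.2202, 0.2191]
ee_rot: [-3.141, 0.0, 1.091]
wrist_force: [-0.1, 0.6, -4.0]
width: 0.0171
```

Run:
```python
from h import *
np.set_printoptions(precision=4,suppress=True)
F=[]
o=get_obs(); print(o['tool_pos'],o['wrist_force'],o['width']); a=grab('scene','s5.png');b=grab('side')
print(get_obs()['wrist_force'])
c=np.hstack([cv2.resize(a[150:310,190:350],(400,400)),cv2.resize(b[130:290,310:470],(400,400))])
cv2.imwrite('pics/c5.png',cv2.cvtColor(c,cv2.COLOR_RGB2BGR))
```

```text
[ 0.5698 -0.2202  0.2191] [-0.1221  0.5828 -4.0337] 0.017129790120892423
[ 0.3425 -0.1378 -4.6301]
```

View pics/c5.png

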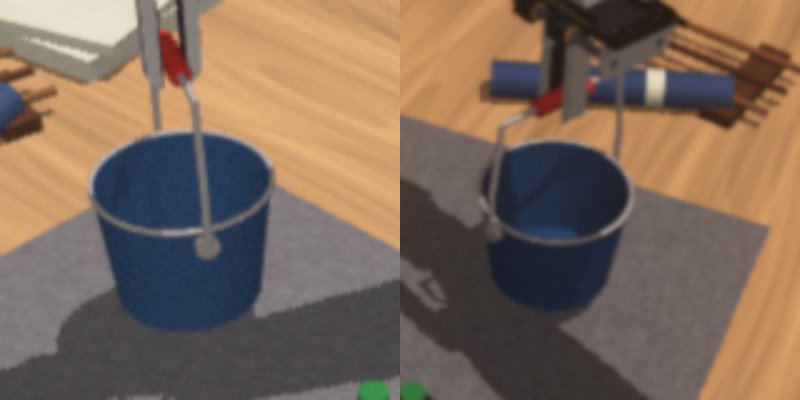

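Run:
```python
from plan import *
S=np.array([.571,.2008]); ex=np.array([.9483,-.3173]); ey=np.array([.3173,.9483]); W=lambda x,y: S+x*ex+y*ey
p=np.array([.5697,-.2203,.320,1.09]); C=W(-.10,-.25); P2=W(-.09,0); print(P2)
w=[]
for k in range(1,41):
    s=k/40; t=s*s*(3-2*s); q=(1-t)**2*p[:2]+2*t*(1-t)*C+t*t*P2; w.append([*q,.32,1.09+.158*t])
plan(p,w)
```

```text
[0.485653 0.229357]
0.04 -0.09 -0 0 0 -0; 0.12 -0.28 -0 0 0 -0.001; 0.2 -0.44 -0 0 0 -0.002; 0.28 -0.59 -0 0 0 -0.001; 0.35 -0.73 -0 0 0 -0.003
0.42 -0.86 -0 0 0 -0.003; 0.51 -0.96 -0 0 0 -0.003; 0.58 -1.05 -0 0 0 -0.003; 0.66 -1.13 -0 0 0 -0.004; 0.73 -1.19 -0 0 0 -0.005
0.81 -1.23 -0 0 0 -0.004; 0.89 -1.25 -0 0 0 -0.005; 0.97 -1.26 -0 0 0 -0.005; 1.04 -1.26 -0 0 0 -0.006; 1.11 -1.25 -0 0 0 -0.005
1.18 -1.21 -0 0 0 -0.006; 1.25 -1.17 -0 0 0 -0.005; 1.3 -1.12 -0 0 0 -0.006; 1.36 -1.05 -0 0 0 -0.006; 1.41 -0.99 -0 0 0 -0.006
1.44 -0.92 -0 0 0 -0.006; 1.48 -0.84 -0 0 0 -0.006; 1.49 -0.75 -0 0 0 -0.006; 1.51 -0.68 -0 0 0 -0.005; 1.51 -0.59 -0 0 0 -0.006
1.51 -0.51 -0 0 0 -0.005; 1.48 -0.43 -0 0 0 -0.006; 1.44 -0.35 -0 0 0 -0.005; 1.41 -0.29 -0 0 0 -0.005; 1.34 -0.22 -0 0 0 -0.004
1.28 -0.16 -0 0 0 -0.005; 1.19 -0.12 -0 0 0 -0.004; 1.1 -0.07 -0 0 0 -0.003; 0.99 -0.04 -0 0 0 -0.003; 0.87 -0.02 -0 0 0 -0.003
0.74 -0 -0 0 0 -0.003; 0.59 0.01 -0 0 0 -0.001; 0.44 0.01 -0 0 0 -0.002; 0.27 0.01 -0 0 0 -0.001; 0.09 0 -0 0 0 -0
end [0.4856 0.2293 0.32   1.248 ]
```

Call:
step_arm(increments="0 0 -0.3 0 0 0; 0 0 -0.6 0 0 0; 0 0 -0.9 0 0 0; 0 0 -1.2 0 0 0; 0 0 -1.3 0 0 0")

```text
time: 9.35
tool_pos: [0.57, -0.2203, 0.264]
ee_rot: [3.141, 0.0, 1.091]
wrist_force: [0.3, 0.4, -4.8]
width: 0.0172
```

Call:
step_arm(increments="0 0 -1.4 0 0 0; 0 0 -1.3 0 0 0; 0 0 -1.2 0 0 0; 0 0 -0.9 0 0 0; 0 0 -0.6 0 0 0")

```text
time: 9.85
tool_pos: [0.5701, -0.2203, 0.3177]
ee_rot: [3.14, 0.0, 1.091]
wrist_force: [-0.6, 0.7, -4.4]
width: 0.0173
```

Call:
step_arm(increments="0 0 -0.3 0 0 0; 0 0 0 0 0 0")

```text
time: 10.05
tool_pos: [0.57, -0.2202, 0.3196]
ee_rot: [3.141, 0.0, 1.091]
wrist_force: [-0.4, -0.4, -4.0]
width: 0.017
```

Call:
step_arm(increments="0.04 -0.09 0 0 0 0; 0.12 -0.28 0 0 0 -0.001; 0.2 -0.44 0 0 0 -0.002; 0.28 -0.59 0 0 0 -0.001; 0.35 -0.73 0 0 0 -0.003")

```text
time: 10.55
tool_pos: [0.5551, -0.2011, 0.3193]
ee_rot: [-3.141, 0.0, 1.098]
wrist_force: [-0.5, -0.2, -3.8]
width: 0.017
```

Call:
step_arm(increments="0.42 -0.86 0 0 0 -0.003; 0.51 -0.96 0 0 0 -0.003; 0.58 -1.05 0 0 0 -0.003; 0.66 -1.13 0 0 0 -0.004; 0.73 -1.19 0 0 0 -0.005")

```text
time: 11.05
tool_pos: [0.5215, -0.1513, 0.3196]
ee_rot: [3.141, -0.0, 1.116]
wrist_force: [0.5, 0.8, -4.8]
width: 0.0171
```

Call:
step_arm(increments="0.81 -1.23 0 0 0 -0.004; 0.89 -1.25 0 0 0 -0.005; 0.97 -1.26 0 0 0 -0.005; 1.04 -1.26 0 0 0 -0.006; 1.11 -1.25 0 0 0 -0.005")

```text
time: 11.55
tool_pos: [0.4859, -0.0806, 0.3195]
ee_rot: [3.141, -0.0, 1.141]
wrist_force: [0.6, -0.1, -4.3]
width: 0.017
```

Call:
step_arm(increments="1.18 -1.21 0 0 0 -0.006; 1.25 -1.17 0 0 0 -0.005; 1.3 -1.12 0 0 0 -0.006; 1.36 -1.05 0 0 0 -0.006; 1.41 -0.99 0 0 0 -0.006")

```text
time: 12.05
tool_pos: [0.4618, 0.0014, 0.3196]
ee_rot: [3.141, -0.0, 1.171]
wrist_force: [0.0, 0.8, -4.5]
width: 0.017
```

Call:
step_arm(increments="1.44 -0.92 0 0 0 -0.006; 1.48 -0.84 0 0 0 -0.006; 1.49 -0.75 0 0 0 -0.006; 1.51 -0.68 0 0 0 -0.005; 1.51 -0.59 0 0 0 -0.006")

```text
time: 12.55
tool_pos: [0.455, 0.0846, 0.3196]
ee_rot: [3.141, -0.0, 1.2]
wrist_force: [0.4, 0.7, -3.8]
width: 0.0173
```

Call:
step_arm(increments="1.51 -0.51 0 0 0 -0.005; 1.48 -0.43 0 0 0 -0.006; 1.44 -0.35 0 0 0 -0.005; 1.41 -0.29 0 0 0 -0.005; 1.34 -0.22 0 0 0 -0.004")

```text
time: 13.05
tool_pos: [0.4639, 0.158, 0.3195]
ee_rot: [3.141, -0.0, 1.225]
wrist_force: [-0.3, -0.1, -4.3]
width: 0.0173
```

Call:
step_arm(increments="1.28 -0.16 0 0 0 -0.005; 1.19 -0.12 0 0 0 -0.004; 1.1 -0.07 0 0 0 -0.003; 0.99 -0.04 0 0 0 -0.003; 0.87 -0.02 0 0 0 -0.003")

```text
time: 13.55
tool_pos: [0.4787, 0.21, 0.3193]
ee_rot: [-3.141, 0.0, 1.242]
wrist_force: [0.4, -0.4, -3.5]
width: 0.0169
```

Call:
step_arm(increments="0.74 0 0 0 0 -0.003; 0.59 0.01 0 0 0 -0.001; 0.44 0.01 0 0 0 -0.002; 0.27 0.01 0 0 0 -0.001; 0.09 0 0 0 0 0")

```text
time: 14.05
tool_pos: [0.4856, 0.2295, 0.3194]
ee_rot: [-3.142, 0.0, 1.249]
wrist_force: [0.2, -0.0, -4.7]
width: 0.0172
```

Call:
step_arm(increments="0 0 0 0 0 0; 0 0 0 0 0 0; 0 0 0 0 0 0; 0 0 0 0 0 0; 0 0 0 0 0 0")

```text
time: 14.55
tool_pos: [0.4855, 0.2292, 0.3195]
ee_rot: [3.141, 0.0, 1.249]
wrist_force: [-0.9, 0.1, -4.5]
width: 0.0169
```

Run:
```python
from h import *
np.set_printoptions(precision=4,suppress=True)
o=get_obs(); print(o['tool_pos'],o['ee_rot'],o['wrist_force'],o['width']); w=grab('wrist','w6.png')
np.save('w6.npy',np.r_[o['tool_pos'],o['ee_rot']])
a=grab('scene','s6.png');b=grab('side','d6.png')
g=lambda im:cv2.resize(im,(400,300))
c=np.vstack([cv2.resize(w,(800,600))[:0] if 0 else np.hstack([g(w),g(b)]),np.hstack([cv2.resize(a[140:320,300:540],(400,300)),cv2.resize(b[200:350,190:390],(400,300))])])
cv2.imwrite('pics/c6.png',cv2.cvtColor(c,cv2.COLOR_RGB2BGR))
```

```text
[0.4855 0.2292 0.3195] [3.1414 0.     1.2486] [-0.862   0.1381 -4.516 ] 0.01689300151321904
```

View pics/c6.png

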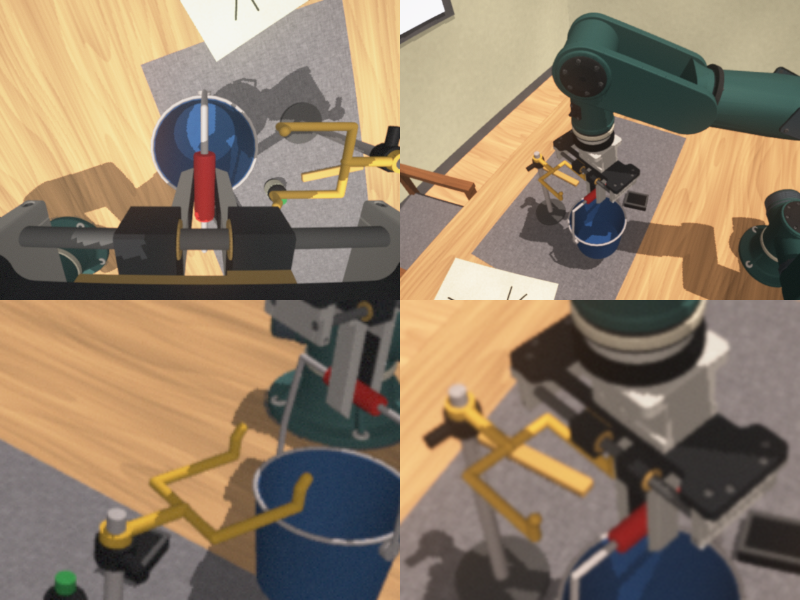

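Run:
```python
from h import *
np.set_printoptions(precision=4,suppress=True)
w=np.load('w6.npy'); o={'tool_pos':w[:3],'ee_rot':w[3:]}
im=cv2.cvtColor(cv2.imread('pics/w6.png'),cv2.COLOR_BGR2RGB)
m=cv2.inRange(hsv(im),(18,130,60),(32,255,255)); m[350:]=0; m[:,:420]=0
for y0,y1 in((180,260),(270,345)):
    ys,xs=np.nonzero(m[y0:y1]); x=xs.min(); s=xs<x+20; print(x,(ys[s]+y0).min(),(ys[s]+y0).max(), 'tip c',x+10,(ys[s]+y0).mean())
for s,d,p in(((445,218),(298,279),None),((484,247),(257,309),None)):
    X=tri([ray('scene',s),ray('side',d)])[0]; print(X,'in wrist',proj('wrist',X,o))
crop=cv2.resize(im[170:360,400:640],(720,570)); cv2.imwrite('pics/w6c.png',cv2.cvtColor(crop,cv2.COLOR_RGB2BGR))
```

```text
442 196 217 tip c 452 205.47142857142856
431 306 333 tip c 441 317.2860520094563
[0.5468 0.1653 0.2997] in wrist [440.5399 324.6662]
[0.5729 0.2441 0.3017] in wrist [454.5696 206.0947]
```

View pics/w6c.png

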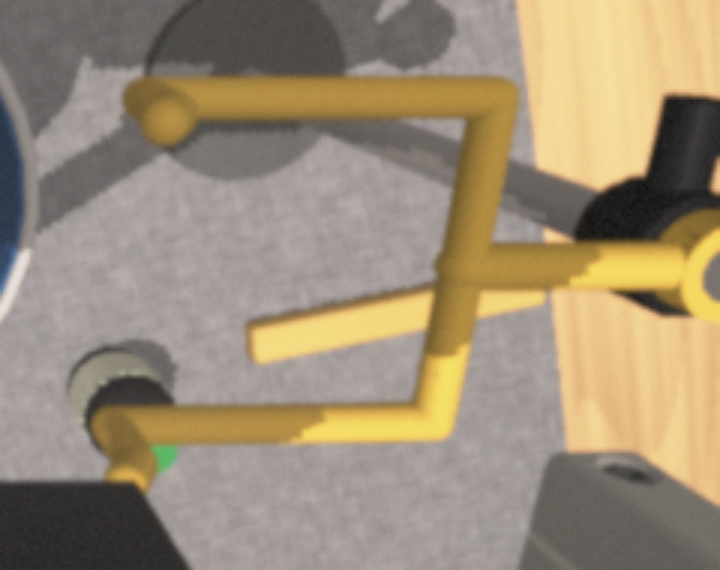

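Run:
```python
from h import *
np.set_printoptions(precision=4,suppress=True)
w=np.load('w6.npy'); o={'tool_pos':w[:3],'ee_rot':w[3:]}
ex=np.array([.9483,-.3173]); ey=np.array([.3173,.9483]); T=[]
for s,d,p in(((445,218),(298,279),(444,327)),((484,247),(257,309),(456,210))):
    X,r=tri([ray('scene',s),ray('side',d),ray('wrist',p,o)]); T.append(X); print(X,np.round(r,4), 'wrist@.301',plane('wrist',p,.301,o))
M=(T[0]+T[1])/2; S=M[:2]+.013*ex; print('seat',S,'tips z',M[2],np.linalg.norm(T[1]-T[0]))
q=w[:2]-S; print('tcp in stand frame',q@ex,q@ey)
# cross-check: wrist only
W=[plane('wrist',p,.301,o) for p in((444,327),(456,210))]; m=(W[0]+W[1])/2; q=w[:2]-m[:2]-.013*ex; print(q@ex,q@ey)
# arm far ends / crossbar (crop 500,95 & 435,425) at z .269
for p in((400+495/3,170+98/3),(400+440/3,170+425/3)): 
    X=plane('wrist',p,.269,o)[:2]; q=X-S; print('bar corner',q@ex,q@ey)
```

```text
[0.5475 0.165  0.3004] [0.0008 0.001  0.0017] wrist@.301 [0.5484 0.1637 0.301 ]
[0.5729 0.2432 0.3017] [0.0016 0.0002 0.0016] wrist@.301 [0.5734 0.2412 0.301 ]
seat [0.5725 0.2   ] tips z 0.3010615501161482 0.08222577736482317
tcp in stand frame -0.09182812193538878 0.00013145779856510442
-0.09303238250870603 0.0014455142857923986
bar corner 0.07961600726187484 0.038386826851906246
bar corner 0.08278756117334543 -0.0490372879819574
```

Run:
```python
from plan import *
t=np.arange(0,16)/15; s=t*t*(3-2*t); Y=np.diff(np.round(10.8*s,2)); X=np.diff(np.round(-.15*s,2))
for i in range(0,15,5): print("; ".join("%.2f %.2f 0 0 0 0"%(a,b) for a,b in zip(X[i:i+5],Y[i:i+5])))
```

```text
0.00 0.14 0 0 0 0; -0.01 0.38 0 0 0 0; -0.01 0.60 0 0 0 0; -0.01 0.77 0 0 0 0; -0.01 0.91 0 0 0 0
-0.01 1.00 0 0 0 0; -0.02 1.06 0 0 0 0; -0.01 1.08 0 0 0 0; -0.02 1.06 0 0 0 0; -0.01 1.00 0 0 0 0
-0.01 0.91 0 0 0 0; -0.01 0.77 0 0 0 0; -0.01 0.60 0 0 0 0; -0.01 0.38 0 0 0 0; 0.00 0.14 0 0 0 0
```

Call:
step_arm(increments="0 0.14 0 0 0 0; -0.01 0.38 0 0 0 0; -0.01 0.60 0 0 0 0; -0.01 0.77 0 0 0 0; -0.01 0.91 0 0 0 0")

```text
time: 15.2
tool_pos: [0.5126, 0.2199, 0.3194]
ee_rot: [3.142, 0.0, 1.249]
wrist_force: [0.1, -0.3, -4.7]
width: 0.0169
```

Call:
step_arm(increments="-0.01 1.00 0 0 0 0; -0.02 1.06 0 0 0 0; -0.01 1.08 0 0 0 0; -0.02 1.06 0 0 0 0; -0.01 1.00 0 0 0 0")

```text
time: 15.7
tool_pos: [0.5621, 0.2025, 0.3193]
ee_rot: [-3.142, 0.0, 1.248]
wrist_force: [0.4, 0.2, -3.6]
width: 0.0171
```

Call:
step_arm(increments="-0.01 0.91 0 0 0 0; -0.01 0.77 0 0 0 0; -0.01 0.60 0 0 0 0; -0.01 0.38 0 0 0 0; 0 0.14 0 0 0 0")

```text
time: 16.2
tool_pos: [0.5878, 0.1936, 0.3193]
ee_rot: [-3.141, 0.0, 1.249]
wrist_force: [-0.3, 0.9, -4.4]
width: 0.0172
```

Call:
step_arm(increments="0 0 0 0 0 0; 0 0 0 0 0 0; 0 0 0 0 0 0; 0 0 0 0 0 0")

```text
time: 16.6
tool_pos: [0.5873, 0.1939, 0.3196]
ee_rot: [3.141, -0.0, 1.249]
wrist_force: [-0.3, 0.1, -3.7]
width: 0.0175
```

Run:
```python
from h import *
np.set_printoptions(precision=4,suppress=True)
o=get_obs(); print(o['tool_pos'],o['ee_rot'],o['wrist_force'],o['width']); w=grab('wrist','w7.png')
np.save('w7.npy',np.r_[o['tool_pos'],o['ee_rot']])
a=grab('scene','s7.png');b=grab('side','d7.png')
c=np.vstack([np.hstack([cv2.resize(w[120:420,170:570],(400,300)),cv2.resize(w,(400,300))]),np.hstack([cv2.resize(a[160:310,330:530],(400,300)),cv2.resize(b[220:370,190:390],(400,300))])])
cv2.imwrite('pics/c7.png',cv2.cvtColor(c,cv2.COLOR_RGB2BGR))
```

```text
[0.5873 0.1939 0.3196] [ 3.1414 -0.      1.2491] [-0.2586  0.0886 -3.6619] 0.017504598239912766
```

View pics/c7.png

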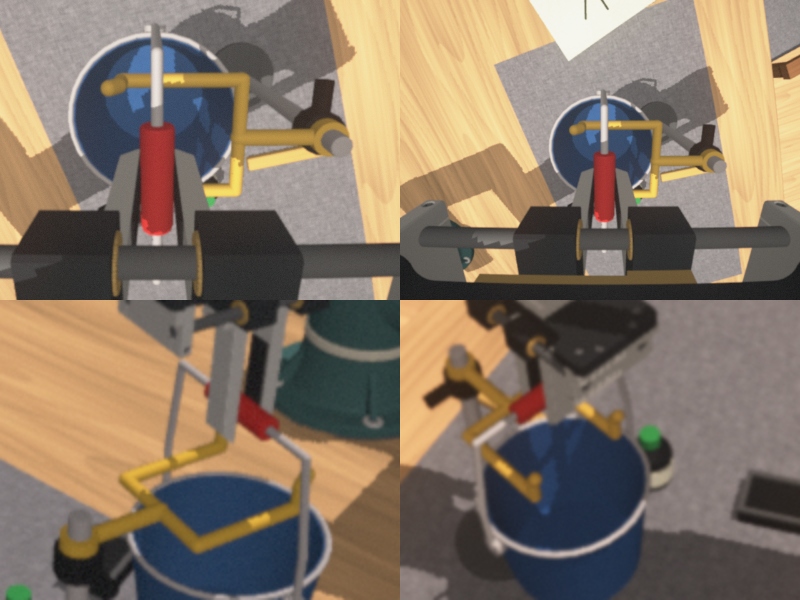

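Run:
```python
from h import *
np.set_printoptions(precision=4,suppress=True)
w=np.load('w7.npy'); o={'tool_pos':w[:3],'ee_rot':w[3:]}
ex=np.array([.9483,-.3173]); ey=np.array([.3173,.9483])
im=cv2.cvtColor(cv2.imread('pics/w7.png'),cv2.COLOR_BGR2RGB); m=cv2.inRange(hsv(im),(18,120,50),(32,255,255))
def f(p,z): q=plane('wrist',p,z,o)[:2]-w[:2]; return q@ex,q@ey
for c,(y0,y1) in((360,(180,230)),(375,(180,230)),(395,(180,220)),(385,(290,335)),(395,(290,335))):
    ys=np.nonzero(m[y0:y1,c])[0]+y0; print(c,ys.min(),ys.max(),f((c,ys.mean()),.269),f((c,ys.mean()),.276))
red=cv2.inRange(hsv(im),(0,150,60),(8,255,255))|cv2.inRange(hsv(im),(172,150,60),(180,255,255)); ys,xs=np.nonzero(red[:,300:350]); print('roller',ys.min(),ys.max(),f((327,ys.min()),.338),f((327,ys.max()),.338), 'bend',f((324,147),.338))
print('tip',f((170+108,120+88),.301))
```

```text
360 194 206 (np.float64(0.02366243123701181), np.float64(0.039638566915899065)) (np.float64(0.022951755484599906), np.float64(0.04088361586459322))
375 193 206 (np.float64(0.03420539191159995), np.float64(0.040010711447636405)) (np.float64(0.03317471182807374), np.float64(0.04124446491059059))
395 194 206 (np.float64(0.048321281366884475), np.float64(0.03968447273010971)) (np.float64(0.0468621499305891), np.float64(0.0409281283264217))
385 303 316 (np.float64(0.04561409628578811), np.float64(-0.04622339568828913)) (np.float64(0.0442371344579943), np.float64(-0.04237222870886662))
395 304 315 (np.float64(0.05341156839497352), np.float64(-0.04624773597869149)) (np.float64(0.05179793444786738), np.float64(-0.042395830212642566))
roller 243 354 (np.float64(0.0004197877809856976), np.float64(0.029701431494131698)) (np.float64(0.00047399716957110573), np.float64(-0.03660964486384994)) bend (np.float64(-0.0010344530289966986), np.float64(0.07720333371958502))
tip (np.float64(-0.029432618413947773), np.float64(0.04038264752561317))
```

Call:
step_arm(increments="-0.03 0 0.2 0 0 0; -0.03 0 0.5 0 0 0; -0.03 0 0.7 0 0 0; -0.03 0 0.7 0 0 0; -0.03 0 0.7 0 0 0")

```text
time: 17.25
tool_pos: [0.5869, 0.1922, 0.2903]
ee_rot: [-3.141, 0.001, 1.249]
wrist_force: [1.0, 0.8, -5.1]
width: 0.0173
```

Call:
step_arm(increments="0 0 0.6 0 0 0; 0 0 0.5 0 0 0; 0 0 0.4 0 0 0; 0 0 0.2 0 0 0; 0 0 0 0 0 0")

```text
time: 17.75
tool_pos: [0.5869, 0.1923, 0.2741]
ee_rot: [-3.141, 0.0, 1.249]
wrist_force: [-1.1, -1.0, -4.3]
width: 0.0174
```

Call:
step_arm(increments="0 0 0.1 0 0 0; 0 0 0 0 0 0; 0 0 0 0 0 0")

```text
time: 18.05
tool_pos: [0.5872, 0.1923, 0.2737]
ee_rot: [3.141, -0.0, 1.249]
wrist_force: [0.4, 0.3, -4.4]
width: 0.017
```

Call:
step_arm(increments="0 0 0.08 0 0 0; 0 0 0.08 0 0 0; 0 0 0.08 0 0 0; 0 0 0.06 0 0 0; 0 0 0 0 0 0")

```text
time: 18.55
tool_pos: [0.5869, 0.1923, 0.2702]
ee_rot: [-3.141, 0.0, 1.249]
wrist_force: [-0.5, -0.3, -4.9]
width: 0.0176
```

Call:
step_arm(increments="0 0 0.05 0 0 0; 0 0 0.05 0 0 0; 0 0 0 0 0 0; 0 0 0 0 0 0")

```text
time: 18.95
tool_pos: [0.587, 0.1923, 0.2694]
ee_rot: [3.141, 0.0, 1.249]
wrist_force: [-0.7, -0.2, -3.5]
width: 0.0171
```

Call:
step_arm(increments="0 0 0.05 0 0 0; 0 0 0.05 0 0 0; 0 0 0 0 0 0; 0 0 0 0 0 0")

```text
time: 19.35
tool_pos: [0.587, 0.1923, 0.2684]
ee_rot: [-3.142, 0.0, 1.249]
wrist_force: [0.1, -0.5, -4.0]
width: 0.0168
```

Call:
step_arm(increments="0 0 0.05 0 0 0; 0 0 0.05 0 0 0; 0 0 0 0 0 0; 0 0 0 0 0 0")

```text
time: 19.75
tool_pos: [0.587, 0.1923, 0.2674]
ee_rot: [3.142, 0.0, 1.249]
wrist_force: [0.2, 0.4, -4.2]
width: 0.0175
```

Call:
step_arm(increments="0 0 0.05 0 0 0; 0 0 0.05 0 0 0; 0 0 0 0 0 0; 0 0 0 0 0 0")

```text
time: 20.15
tool_pos: [0.587, 0.1923, 0.2664]
ee_rot: [-3.142, 0.0, 1.249]
wrist_force: [-0.5, -0.9, -4.2]
width: 0.017
```

Call:
step_arm(increments="0 0 0.05 0 0 0; 0 0 0.05 0 0 0; 0 0 0 0 0 0; 0 0 0 0 0 0")

```text
time: 20.55
tool_pos: [0.587, 0.1923, 0.2654]
ee_rot: [3.142, 0.0, 1.249]
wrist_force: [0.3, -0.5, -5.3]
width: 0.0173
```

Call:
step_arm(increments="0 0 0.05 0 0 0; 0 0 0.05 0 0 0; 0 0 0 0 0 0; 0 0 0 0 0 0")

```text
time: 20.95
tool_pos: [0.587, 0.1923, 0.2644]
ee_rot: [-3.142, 0.0, 1.249]
wrist_force: [-0.8, -0.4, -3.9]
width: 0.0175
```

Call:
step_arm(increments="0 0 0.05 0 0 0; 0 0 0.05 0 0 0; 0 0 0 0 0 0; 0 0 0 0 0 0")

```text
time: 21.35
tool_pos: [0.587, 0.1923, 0.2634]
ee_rot: [-3.142, 0.0, 1.249]
wrist_force: [0.1, -0.0, -3.4]
width: 0.0174
```

Call:
step_arm(increments="0 0 0.05 0 0 0; 0 0 0.05 0 0 0; 0 0 0 0 0 0; 0 0 0 0 0 0")

```text
time: 21.75
tool_pos: [0.587, 0.1923, 0.2624]
ee_rot: [3.142, 0.0, 1.249]
wrist_force: [-0.2, 1.0, -4.5]
width: 0.0173
```

Call:
step_arm(increments="0 0 0.05 0 0 0; 0 0 0.05 0 0 0; 0 0 0 0 0 0; 0 0 0 0 0 0")

```text
time: 22.15
tool_pos: [0.587, 0.1923, 0.2616]
ee_rot: [3.141, -0.0, 1.249]
wrist_force: [0.6, 0.3, -4.0]
width: 0.0174
```

Call:
step_arm(increments="0 0 0.05 0 0 0; 0 0 0.05 0 0 0; 0 0 0 0 0 0; 0 0 0 0 0 0")

```text
time: 22.55
tool_pos: [0.5871, 0.1923, 0.2607]
ee_rot: [3.141, -0.0, 1.249]
wrist_force: [0.2, -0.1, -3.4]
width: 0.017
```

Call:
step_arm(increments="0 0 0.05 0 0 0; 0 0 0.05 0 0 0; 0 0 0 0 0 0; 0 0 0 0 0 0")

```text
time: 22.95
tool_pos: [0.5871, 0.1923, 0.2597]
ee_rot: [3.141, -0.0, 1.249]
wrist_force: [0.8, -0.0, -0.8]
width: 0.0178
```

Call:
step_arm(increments="0 -0.1 0 0 0 0; 0 -0.2 0 0 0 0; 0 -0.2 0 0 0 0; 0 -0.2 0 0 0 0; 0 -0.2 0 0 0 0")

```text
time: 23.45
tool_pos: [0.5784, 0.1952, 0.2595]
ee_rot: [3.141, 0.0, 1.249]
wrist_force: [1.4, -0.5, -1.8]
width: 0.017
```

Call:
step_arm(increments="0 -0.1 0 0 0 0; 0 0 0 0 0 0; 0 0 0 0 0 0")

```text
time: 23.75
tool_pos: [0.5773, 0.1956, 0.2594]
ee_rot: [-3.141, 0.0, 1.249]
wrist_force: [0.1, -0.6, -0.9]
width: 0.0173
```

Call:
step_arm(increments="0 -0.1 0 0 0 0; 0 -0.1 0 0 0 0; 0 0 0 0 0 0; 0 0 0 0 0 0")

```text
time: 24.15
tool_pos: [0.5755, 0.1961, 0.2594]
ee_rot: [-3.141, 0.0, 1.249]
wrist_force: [0.0, -0.1, -1.7]
width: 0.017
```

Call:
step_arm(increments="0 -0.05 0 0 0 0; 0 -0.05 0 0 0 0; 0 0 0 0 0 0; 0 0 0 0 0 0")

```text
time: 24.55
tool_pos: [0.5747, 0.1964, 0.2594]
ee_rot: [-3.142, 0.0, 1.249]
wrist_force: [2.3, -1.3, -1.9]
width: 0.0173
```

Call:
step_arm(increments="0 -0.05 0 0 0 0; 0 -0.05 0 0 0 0; 0 0 0 0 0 0; 0 0 0 0 0 0")

```text
time: 24.95
tool_pos: [0.5736, 0.1967, 0.2594]
ee_rot: [-3.141, 0.0, 1.249]
wrist_force: [0.8, -1.3, -1.5]
width: 0.0177
```

Call:
step_arm(increments="0 -0.05 0 0 0 0; 0 -0.05 0 0 0 0; 0 0 0 0 0 0; 0 0 0 0 0 0")

```text
time: 25.35
tool_pos: [0.5727, 0.1971, 0.2594]
ee_rot: [-3.141, 0.0, 1.249]
wrist_force: [0.9, -0.6, -1.6]
width: 0.017
```

Call:
step_arm(increments="0 -0.05 0 0 0 0; 0 0 0 0 0 0; 0 0 0 0 0 0")

```text
time: 25.65
tool_pos: [0.5723, 0.1973, 0.2594]
ee_rot: [-3.142, 0.0, 1.249]
wrist_force: [1.0, -0.4, -0.8]
width: 0.0171
```

Call:
step_arm(increments="0 -0.05 0 0 0 0; 0 -0.05 0 0 0 0; 0 0 0 0 0 0; 0 0 0 0 0 0")

```text
time: 26.05
tool_pos: [0.5713, 0.1976, 0.2595]
ee_rot: [-3.142, 0.0, 1.249]
wrist_force: [0.5, -0.5, -2.4]
width: 0.0171
```

Call:
step_arm(increments="0 -0.05 0 0 0 0; 0 -0.05 0 0 0 0; 0 0 0 0 0 0; 0 0 0 0 0 0")

```text
time: 26.45
tool_pos: [0.5706, 0.1979, 0.2595]
ee_rot: [3.141, -0.0, 1.249]
wrist_force: [2.7, -1.1, -1.3]
width: 0.017
```

Call:
step_arm(increments="0 -0.05 0 0 0 0; 0 -0.05 0 0 0 0; 0 0 0 0 0 0; 0 0 0 0 0 0")

```text
time: 26.85
tool_pos: [0.5699, 0.198, 0.2596]
ee_rot: [3.14, -0.0, 1.249]
wrist_force: [4.9, -1.2, -2.1]
width: 0.0173
```

Call:
step_arm(increments="0 0.05 0.04 0 0 0; 0 0 0 0 0 0; 0 0 0 0 0 0")

```text
time: 27.15
tool_pos: [0.57, 0.198, 0.2591]
ee_rot: [3.141, -0.0, 1.249]
wrist_force: [4.2, -0.3, -1.2]
width: 0.0174
```

Call:
step_arm(increments="0 0 0 0 0 0; 0 0 0 0 0 0; 0 0 0 0 0 0")

```text
time: 27.45
tool_pos: [0.57, 0.198, 0.2591]
ee_rot: [3.141, 0.0, 1.249]
wrist_force: [5.1, -0.7, -1.3]
width: 0.0167
```

Run:
```python
from h import *
np.set_printoptions(precision=4,suppress=True)
o=get_obs(); print(o['tool_pos'],o['wrist_force']); w=grab('wrist','w8.png')
a=grab('scene','s8.png');b=grab('side','d8.png'); print(get_obs()['wrist_force'])
c=np.vstack([np.hstack([cv2.resize(a[180:300,400:520],(400,300))]*1+[cv2.resize(b[240:360,190:350],(400,300))]),np.hstack([cv2.resize(a[160:400,300:540],(400,300)),cv2.resize(w[100:400,150:550],(400,300))])])
cv2.imwrite('pics/c8.png',cv2.cvtColor(c,cv2.COLOR_RGB2BGR))
```

```text
[0.57   0.198  0.2591] [ 5.1442 -0.681  -1.3433]
[ 5.3297 -1.3543 -2.0282]
```

View pics/c8.png

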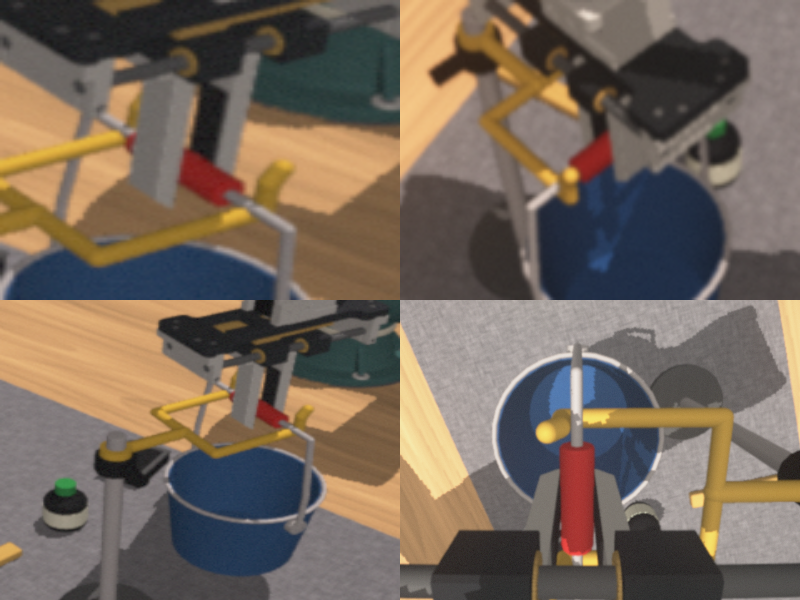

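Call:
step_arm(increments="0 0.04 0.02 0 0 0; 0 0.03 0.02 0 0 0; 0 0 0 0 0 0; 0 0 0 0 0 0")

```text
time: 28.0
tool_pos: [0.5704, 0.1979, 0.2587]
ee_rot: [-3.141, 0.0, 1.249]
wrist_force: [3.1, -0.8, -1.3]
width: 0.0171
```

Call:
step_arm(increments="0 0 0 0 0 0; 0 0 0 0 0 0")

```text
time: 28.2
tool_pos: [0.5705, 0.1979, 0.2586]
ee_rot: [-3.141, 0.0, 1.249]
wrist_force: [3.1, -1.4, -1.9]
width: 0.0173
```

Call:
step_arm(increments="0 0.04 0.02 0 0 0; 0 0 0.02 0 0 0; 0 0 0 0 0 0; 0 0 0 0 0 0")

```text
time: 28.6
tool_pos: [0.5708, 0.1978, 0.2583]
ee_rot: [-3.141, 0.0, 1.249]
wrist_force: [2.3, -1.1, -0.3]
width: 0.0174
```

Call:
step_arm(increments="0 0 0 0 0 0; 0 0 0 0 0 0")

```text
time: 28.8
tool_pos: [0.5708, 0.1977, 0.2582]
ee_rot: [-3.141, 0.0, 1.249]
wrist_force: [1.4, -0.1, -0.8]
width: 0.0172
```

Hook carries nearly all the weight with the wire lightly against the tips; open.

Call:
step_arm(increments="0 0 0 0 0 0; 0 0 0 0 0 0; 0 0 0 0 0 0; 0 0 0 0 0 0; 0 0 0 0 0 0", claw=0)

```text
time: 29.3
tool_pos: [0.5709, 0.1977, 0.2583]
ee_rot: [-3.141, 0.0, 1.249]
wrist_force: [-0.9, 0.6, 0.4]
width: 0.0465
```

Call:
step_arm(increments="0 0 0 0 0 0; 0 0 0 0 0 0; 0 0 0 0 0 0")

```text
time: 29.6
tool_pos: [0.571, 0.1977, 0.2582]
ee_rot: [-3.142, 0.0, 1.249]
wrist_force: [-0.1, -0.2, 0.3]
width: 0.047
```

Run:
```python
from h import *
np.set_printoptions(precision=4,suppress=True)
o=get_obs(); print(o['tool_pos'],o['wrist_force'],o['width']); w=grab('wrist','w9.png')
a=grab('scene','s9.png');b=grab('side','d9.png')
c=np.vstack([np.hstack([cv2.resize(a[180:300,400:520],(400,300))]*1+[cv2.resize(b[240:360,190:350],(400,300))]),np.hstack([cv2.resize(a[160:400,300:540],(400,300)),cv2.resize(w[100:400,150:550],(400,300))])])
cv2.imwrite('pics/c9.png',cv2.cvtColor(c,cv2.COLOR_RGB2BGR))
```

```text
[0.571  0.1977 0.2582] [-0.1175 -0.231   0.2979] 0.0470004184917799
```

View pics/c9.png

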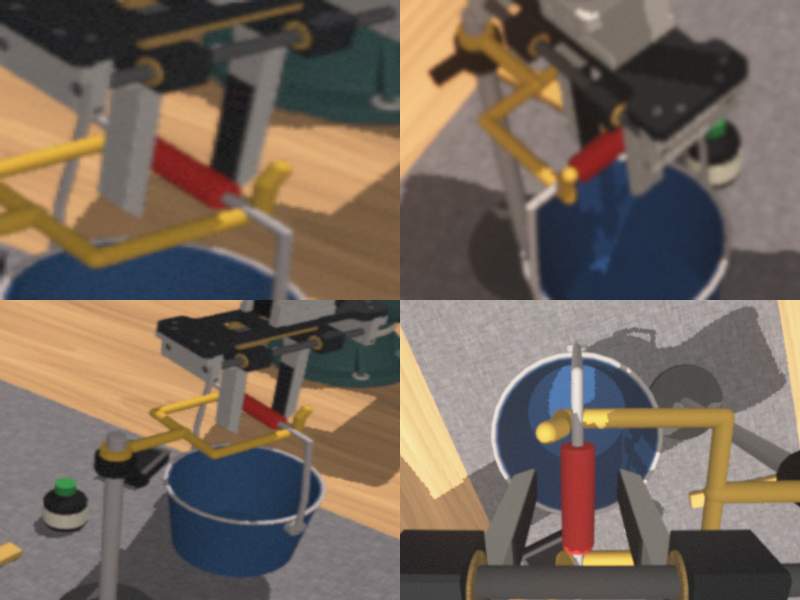

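Call:
step_arm(increments="0 0 -0.3 0 0 0; 0 0 -0.7 0 0 0; 0 0 -1 0 0 0; 0 0 -1.5 0 0 0; 0 0 -1.5 0 0 0")

```text
time: 30.25
tool_pos: [0.571, 0.1977, 0.3098]
ee_rot: [3.141, -0.0, 1.249]
wrist_force: [0.7, 1.4, -0.1]
width: 0.0471
```

Call:
step_arm(increments="0 0 -1.5 0 0 0; 0 0 -1.5 0 0 0; 0 0 -1.5 0 0 0; 0 0 -1 0 0 0; 0 0 -0.5 0 0 0")

```text
time: 30.75
tool_pos: [0.5713, 0.1977, 0.3703]
ee_rot: [3.139, -0.001, 1.249]
wrist_force: [0.3, 0.2, 0.3]
width: 0.0469
```

Call:
step_arm(increments="0 0 0 0 0 0; 0 0 0 0 0 0; 0 0 0 0 0 0; 0 0 0 0 0 0; 0 0 0 0 0 0")

```text
time: 31.25
tool_pos: [0.5709, 0.1976, 0.3677]
ee_rot: [-3.141, 0.001, 1.249]
wrist_force: [0.6, -0.1, 1.3]
width: 0.0472
```

Run:
```python
from h import *
np.set_printoptions(precision=4,suppress=True)
o=get_obs(); print(o['tool_pos'],o['wrist_force'],o['width']); w=grab('wrist','w10.png')
a=grab('scene','s10.png');b=grab('side','d10.png')
c=np.vstack([np.hstack([cv2.resize(a[180:300,400:520],(400,300))]*1+[cv2.resize(b[240:360,190:350],(400,300))]),np.hstack([cv2.resize(a,(400,300)),cv2.resize(w,(400,300))])])
cv2.imwrite('pics/c10.png',cv2.cvtColor(c,cv2.COLOR_RGB2BGR))
```

```text
[0.5709 0.1976 0.3677] [ 0.5864 -0.1017  1.3007] 0.04715865345067851
```

View pics/c10.png

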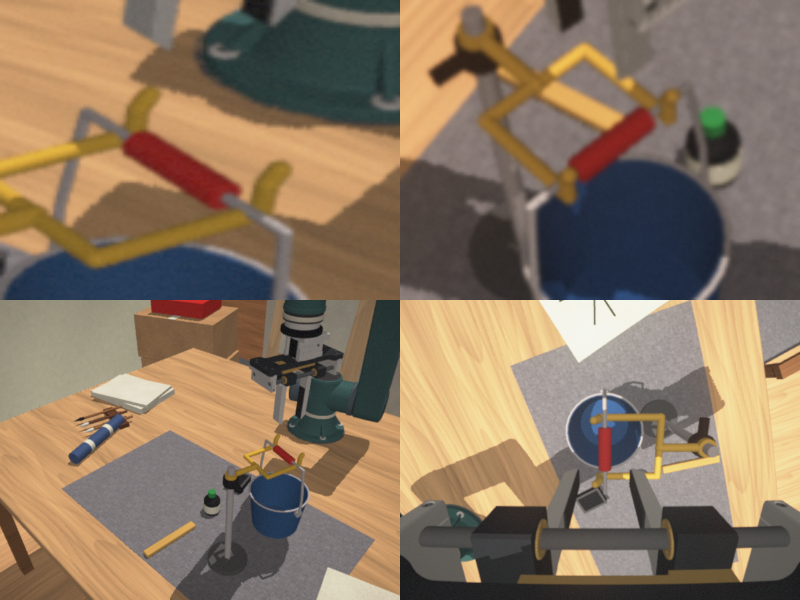

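Call:
step_arm(increments="0 0 -0.5 0 0 0; 0 0 0 0 0 0; 0 0 0 0 0 0; 0 0 0 0 0 0; 0 0 0 0 0 0")

```text
time: 31.9
tool_pos: [0.5709, 0.1977, 0.3731]
ee_rot: [-3.141, 0.0, 1.249]
wrist_force: [0.1, -1.0, 0.2]
width: 0.047
```

Run:
```python
from h import *
p=cv2.imread('pics/s10.png').astype(int); a=grab('scene')[:,:,::-1].astype(int)
d=np.abs(a-p).max(2)[220:480,340:560]; print('changed px around pail',(d>30).sum())
print(close_job())
```

```text
changed px around pail 57
the job is handed in; nothing more can be done
None
```

The pail hangs level from the twin hook by its bail wire, and I handed the job in at about 32 s of the 69 s allowed. I gripped the red roller and swung the bail upright while the pail stood. I then carried it level over the tips and lowered it by feel. The wire touched the arms about 279 mm above the table. I drew it against the tips, and the gripper felt about 5 N there. I eased back until the hook bore nearly all of the roughly 4.4 N weight, then opened and backed off straight up.

**Last checks:**
- The final picture shows the wire on both arms against both tips, and the gripper clear. The ink bottle, paperweight and inkstone look undisturbed.
- Wrist force was about zero after letting go, and the most I felt while hanging it was about 5.5 N.
- A last comparison of two pictures, about 0.6 s apart, showed 57 changed pixels around the pail. I put that down to noise or the gripper's own small move and did not look further.

**Loose ends:**
- At the top of the swing the wrist read about 4.2 N, close to the pail's full weight. It may have been barely off the table by the time the bail settled upright, though it read about 2 N on arriving there.
- The pail had shifted by a few millimetres in the pictures during the swing.
- After I first eased back from the tips, the pull stayed near 5 N, so it took two more small steps to relieve it before I let go.

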